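# Wedge the rocking stirrer steady

### The arm

A 6-joint arm with a two-finger parallel gripper is mounted at the origin on a cart in front of the work surface, level with it; the furniture and walls round the work are solid. World frame = base frame: x ahead of the robot, y to its left, z up, the work surface at z = 0. Lengths are in m, angles in rad, forces in N, time in s.
With the tool pointing down it reaches from about 0.3 to 0.75 m from the base axis. Payload 8.5 kg.
Tool frame: the origin (TCP) lies midway between the tips of the shut fingers; the grasp point (between the pads) lies 19 mm behind it; z points along the fingers, x is the direction in which the jaws open and shut, and the axes are right-handed (so a half turn about z gives the same grasp; the last joint's range is limited). The gripper opens to 88 mm and grips with 3 to 60 N. Pads are 18 mm wide; open, the fingers measure 123 mm over their backs; the gripper's body (75 mm by 187 mm) begins 45 mm behind the grasp point.
Start: joints at [-1.376, 0.381, 1.297, -0, 1.464, -0.215], TCP at [0.219, -0.504, 0.239] pointing down, gripper open.
Joint ranges: [-3.11, 3.11], [-0.89, 2.33], [0.22, 2.48], [-1.42, 4.56], [0.17, 2.85], [-2.88, 2.88]. Speed limits (rad/s): [2.39, 2.39, 3.14, 3.14, 3.14, 3.14].

### API

Orientations are given as a 3x3 rotation matrix whose columns are the frame's x, y, z axes.
In Python, from station import readout, grab_frame, camera_params, arm gives the robot as it stands.
- The arm moves only by the shell command python3 -m crank 'ROWS' [FORCE]. ROWS is JSON, a list of rows, each an object with "offset": the shift along the tool's x, y, z in cm, a list of three; "delta_rot": the turn, a rotation vector about the tool's x, y, z in degrees, a list of three; "claw": the finger opening in cm, from 0 to 8.81. In form: [{"offset": [x, y, z], "delta_rot": [rx, ry, rz], "claw": claw}, ...]. A call has 1 to 8 rows; each row is the pose to reach, as a shift and turn from the pose measured when the call began, along the tool's axes at that moment; what a row does not reach only later rows make up. A row lasts 1/8 s, in which the tool goes at most 62.5 mm and 10.7 degrees, less where a joint would pass 70% of its speed; a pose out of reach is approached as far as the arm can. A call with a gripper value outside its range is refused whole. The fingers move at their own pace and stop on an object; FORCE is the grip in N (left out, the last holds). Time passes only in rows, so rows that repeat a pose let the fingers close. It gives the time, the measured TCP pose, the force and the opening at its end, in the units of the state.
- readout.read_state(): the state, without advancing time (a new reading comes with each control period).
- grab_frame(name): name is "scene" or "top" or "wrist"; returns the picture (384x512x3 uint8, red, green, blue); there is no depth.
- camera_params(name): a dict with "fx", "fy", "cx", "cy" (pixels), "R" (3x3) and "t" (3): a world point X has camera coordinates R X + t. Camera axes: x right, y down, z forward; pixel columns grow to the right and rows downward; lengths in m; the calibration is good to about 2 mm. A picture is of the moment at which its call begins: read the wrist's pose just before it. camera_params takes no time and is no camera call; for the wrist camera it gives the pose at the moment of the call.
- arm.sign_off(): hands the job in, once; it reports no verdict.
The state is a dict: "time_s": time; "joints": joint angles; "dq": joint speeds; "joint_efforts": joint torques, N m; "tool_pos": TCP position; "tcp_rot": TCP orientation; "contact_force": force on the tool from outside, world axes, zero at the start; "torque": the same for the moment, N m; "gripper_width": finger opening in m.
Only numpy, scipy, OpenCV 4.12 (cv2) and the standard library are available. Lean on these libraries where they do the work, as an engineer would, in place of code of your own. Each camera call takes 0.05 s, during which the arm holds its last target. There are 200 camera calls.

### The job

The magnetic stirrer rocks on the worktop because its near-left foot, under the corner with the yellow dot, is short. Press that corner down with the fingertips to feel it rock; then, with the fingertips behind its heel, push the orange wedge along the worktop under the short foot until the stirrer has stopped rocking, and prove it by pressing firmly on the dotted corner again for a moment: it must not give. The wedge is only pushed, never lifted; leave the stirrer level and where it stands, disturb nothing else, and finish with the hand clear.

Things in the scene. Friction and masses are not known exactly. Their poses are not given: they have to be found in the camera images.
- stirrer: Low white box 170 (x) x 190 (y) mm, top 62 mm high with a steel disc (132 mm across, 5 mm high); about 2 kg, loose. Origin at worktop height under its middle; its front (knob, switch) faces its -x. Domed feet at (65, 75), (65, -75), (-65, -75) mm; that at (-65, 75) is short, so it rocks 0.07 rad about the diagonal beside it. Underside 14 mm above the worktop.
- dot (a point): Yellow dot, 18 mm across, flat on the stirrer's top (62 mm high), straight above the short foot: the place to press. Before wedging, this corner sinks 7 mm under about 2 to 3 N and comes back when let go. Frame parallel to the stirrer's.
- short_foot (a point): Lowest point of the short brass foot (a dome of 10 mm radius) under the dot, 20 mm behind the stirrer's front face; 7 mm above the worktop while the stirrer stands level: the gap that the wedge must fill.
- wedge: Orange wedge 97 mm long, 50 mm wide, 90 g, loose on the worktop before the short foot, thin end towards it. Origin at worktop height under the middle of its thin edge; +x is the way it points. Its top rises from 2 mm at the thin edge to 14 mm at 85 mm behind it; then stands a heel block 12 mm long, 30 mm high.
- wedge_tip (a point): Middle of the wedge's thin edge, 1 mm above the worktop; frame as the wedge's. Snug under the foot, this edge is about 35 mm past the foot's middle and the push gets stiffer (3 N and more; under 2 N when sliding free). Pushed far harder (over about 10 N), the wedge jacks up the corner or shoves the whole stirrer along.
- wedge_heel (a point): Middle of the wedge's upright rear face (50 mm wide, 30 mm high), 15 mm above its underside, 97 mm behind the thin edge: the face to push on, along the wedge's +x.
- specimen_2: Bystander: green mounted specimen, 30 mm across, 23 mm high, beside the wedge's path; origin under its middle.
- specimen_6: Bystander: red mounted specimen, 30 mm across, 17 mm high, beside the wedge's path; origin under its middle.
- clay_block: Bystander: tan block of clay, 33 x 61 x 22 mm, on the right; origin under its middle.
- marker: Bystander: white marker pen with a black cap, 136 mm long, on the right; origin under its middle.
- specimen_5: Bystander: black mounted specimen, 30 mm across, 22 mm high, on the left; origin under its middle.
There are look-alikes about, which are no part of the job. There is more than one size of the wedge; the job needs the largest.

How it is judged:
By the outcome, as a careful person would: the job done as asked, in the order asked, and still so for the second after the job is handed in, with the robot touching nothing.
It also fails if it takes over 48 s, if anything falls off the work surface, if the arm or the gripper's body presses on something with over 40 N, if the wrist force passes 120 N, or if a joint passes its speed limit or range.

## Working session

There is one attempt and no reset: what is moved stays moved. The work goes in short steps, Python scripts to look and compute and a shell command to move; the robot and the scene stay as the last step left them, time stands still between calls to the robot, and variables do not carry over. Pictures are saved under pics/ and viewed, about 8 in all and at most 12, crops included, and the job is handed in when it is done.

```bash
mkdir -p pics; ls; python3 - <<'E'
from station import readout, grab_frame, camera_params
import cv2,numpy as np
s=readout.read_state();print({k:np.round(v,3).tolist() for k,v in s.items()})
for n in("top","scene"):
    im=grab_frame(n);cv2.imwrite(f"pics/{n}0.png",im[:,:,::-1])
    c=camera_params(n);print(n,c)
E
```

```text
pics
{'time_s': 0.0, 'joints': [-1.376, 0.381, 1.298, 0.0, 1.464, -0.215], 'dq': [-0.001, -0.001, -0.001, 0.0, 0.001, 0.001], 'joint_efforts': [-0.0, -43.793, -22.456, 0.071, 0.035, -0.0], 'tool_pos': [0.219, -0.504, 0.238], 'tcp_rot': [[0.398, -0.917, -0.0], [-0.917, -0.398, 0.001], [-0.001, -0.0, -1.0]], 'contact_force': [-0.197, 0.249, -0.146], 'torque': [0.028, 0.014, 0.009], 'gripper_width': 0.088}
top {'fx': 402.2881301784963, 'fy': 402.2881301784963, 'cx': 257.58176243629646, 'cy': 192.42489922495167, 'R': array([[-0.02663715, -0.99949654,  0.01723759],
       [-0.98944374,  0.02390419, -0.14293239],
       [ 0.14244837, -0.02086294, -0.98958234]]), 't': array([-0.00785531,  0.59917062,  1.02334696])}
scene {'fx': 484.9964080771851, 'fy': 484.9964080771851, 'cx': 257.7478518554891, 'cy': 190.61574270740093, 'R': array([[ 0.8131269 , -0.58205045, -0.00647428],
       [-0.27783979, -0.3783216 , -0.88299367],
       [ 0.5114975 ,  0.71978472, -0.46934025]]), 't': array([-0.48699866,  0.22807266,  1.14450451])}
```

View pics/top0.png

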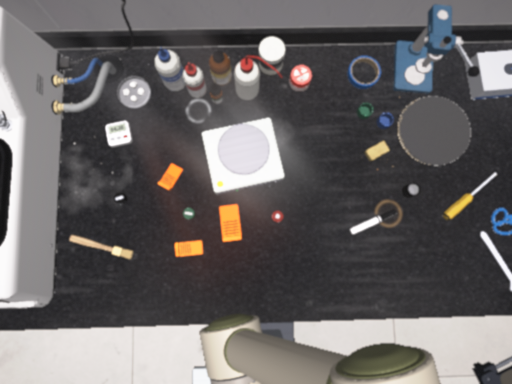

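View pics/scene0.png

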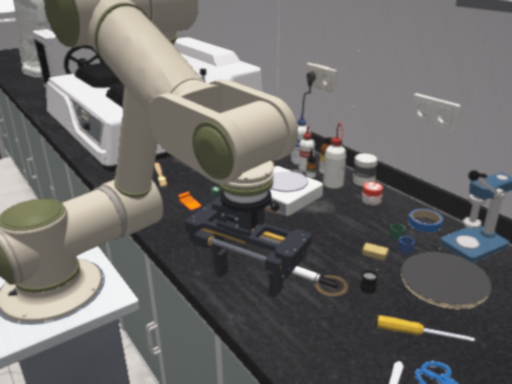

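The top view shows the stirrer at about (243,155) and the dot at (220,184). The largest wedge is at (230,223), with smaller ones at (189,248) and (170,176). The green specimen is at (189,213) and the red at (278,216). Next I'll segment these and measure them.

```bash
cat > h.py <<'E'
import cv2,numpy as np
from station import readout, grab_frame, camera_params
def ray(n,uv,z,c=None):
    c=c or camera_params(n);uv=np.atleast_2d(uv).astype(float)
    d=np.c_[(uv[:,0]-c['cx'])/c['fx'],(uv[:,1]-c['cy'])/c['fy'],np.ones(len(uv))]@c['R']
    o=-c['R'].T@c['t'];return o+d*((z-o[2])/d[:,2])[:,None]
def blobs(im,lo,hi,amin=15):
    m=cv2.inRange(cv2.cvtColor(im,cv2.COLOR_RGB2HSV),np.array(lo),np.array(hi))
    cs,_=cv2.findContours(m,cv2.RETR_EXTERNAL,cv2.CHAIN_APPROX_NONE)
    return [c for c in cs if cv2.contourArea(c)>=amin]
E
python3 - <<'E'
from h import *
np.set_printoptions(precision=4,suppress=True)
im=cv2.imread('pics/top0.png')[:,:,::-1].copy()
for c in blobs(im,(5,150,120),(18,255,255),60):
    r=cv2.minAreaRect(c);b=cv2.boxPoints(r);print('orange',r,'\n',ray('top',b,0.01)[:,:2])
for c in blobs(im,(22,120,120),(35,255,255),5): print('yellow',cv2.minAreaRect(c)[:2],ray('top',[cv2.minAreaRect(c)[0]],.062))
for c in blobs(im,(0,0,190),(180,40,255),2000):
    r=cv2.minAreaRect(c);print('white',r,'\n',ray('top',cv2.boxPoints(r),.062)[:,:2])
for nm,uv,h in(('green',(189,213.5),.023),('red',(278,216),.017)): print(nm,ray('top',[uv],h))
cv2.imwrite('pics/crop.png',cv2.resize(im[130:270,140:310],None,fx=4.6,fy=4.2,interpolation=cv2.INTER_CUBIC)[:,:,::-1])
E
```

```text
orange ((188.233642578125, 248.06968688964844), (15.391075134277344, 28.880901336669922), 84.80557250976562) 
 [[0.4757 0.2058]
 [0.4807 0.1289]
 [0.4399 0.1255]
 [0.4351 0.2019]]
orange ((230.06968688964844, 222.7664337158203), (37.391258239746094, 20.823219299316406), 84.80557250976562) 
 [[0.5714 0.0847]
 [0.5752 0.0283]
 [0.4743 0.0212]
 [0.4707 0.0769]]
orange ((170.24905395507812, 176.3282928466797), (15.463651657104492, 27.539199829101562), 34.38034439086914) 
 [[0.6353 0.2527]
 [0.6978 0.2106]
 [0.6725 0.1756]
 [0.6104 0.2179]]
yellow ((459.2265625, 204.6961669921875), (6.838305473327637, 29.137128829956055)) [[ 0.5509 -0.549   0.062 ]]
yellow ((219.5, 183.5), (3.0, 3.0)) [[0.622 0.076 0.062]]
white ((105.0, 354.0), (58.0, 210.0), 90.0) 
 [[0.2821 0.6194]
 [0.2668 0.1042]
 [0.1307 0.1055]
 [0.1469 0.6108]]
white ((403.2843933105469, 351.8853454589844), (66.7269515991211, 217.5062255859375), 88.26429748535156) 
 [[ 0.2682 -0.1037]
 [ 0.268  -0.6528]
 [ 0.1094 -0.6392]
 [ 0.1113 -0.1024]]
white ((242.57073974609375, 154.66342163085938), (62.71904754638672, 71.79864501953125), 77.90524291992188) 
 [[ 0.763   0.1235]
 [ 0.8006 -0.0644]
 [ 0.6331 -0.0936]
 [ 0.5977  0.0905]]
white ((12.0, 181.5), (24.0, 233.0), 0.0) 
 [[0.3469 0.6236]
 [0.9599 0.6626]
 [0.9588 0.5986]
 [0.3452 0.5646]]
green [[0.5492 0.1613 0.023 ]]
red [[ 0.537 -0.077  0.017]]
```

View pics/crop.png

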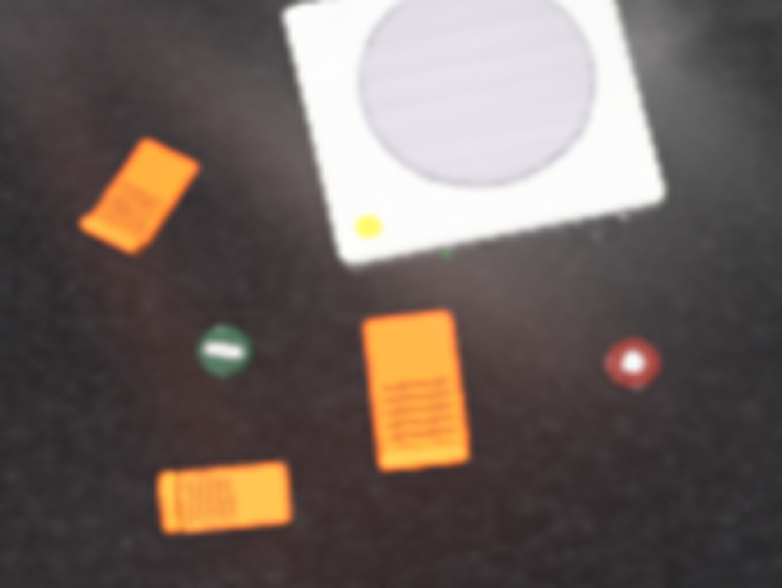

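```bash
python3 -m crank '[{"offset":[-20,-26,1],"delta_rot":[0,0,7],"claw":0},{"offset":[-40,-52,2],"delta_rot":[0,0,13.5],"claw":0},{"offset":[-40,-52,2],"delta_rot":[0,0,13.5],"claw":0},{"offset":[-40,-52,2],"delta_rot":[0,0,13.5],"claw":0},{"offset":[-40,-52,2],"delta_rot":[0,0,13.5],"claw":0},{"offset":[-40,-52,2],"delta_rot":[0,0,13.5],"claw":0},{"offset":[-40,-52,2],"delta_rot":[0,0,13.5],"claw":0},{"offset":[-40,-52,2],"delta_rot":[0,0,13.5],"claw":0}]'
```

```text
time_s: 1.1
tool_pos: [0.4616, -0.0651, 0.2235]
tcp_rot: [[0.173, -0.985, -0.0], [-0.985, -0.173, 0.001], [-0.001, 0.0, -1.0]]
contact_force: [-0.5, -0.7, 0.3]
gripper_width: 0.01
```

```bash
python3 -m crank '[{"offset":[-6,-4,0],"delta_rot":[0,0,0],"claw":0},{"offset":[-11.3,-8.1,0],"delta_rot":[0,0,0],"claw":0},{"offset":[-11.3,-8.1,0],"delta_rot":[0,0,0],"claw":0},{"offset":[-11.3,-8.1,0],"delta_rot":[0,0,0],"claw":0},{"offset":[-11.3,-8.1,0],"delta_rot":[0,0,0],"claw":0}]'
python3 - <<'E'
from h import *
c=camera_params('wrist');im=grab_frame('wrist');cv2.imwrite('pics/w1.png',im[:,:,::-1]);np.save('w1.npy',c,allow_pickle=True)
print(readout.read_state()['contact_force'],-c['R'].T@c['t'],c['R'][2])
E
```

```text
time_s: 1.72
tool_pos: [0.5213, 0.0589, 0.2235]
tcp_rot: [[0.172, -0.985, -0.001], [-0.985, -0.172, 0.001], [-0.001, 0.001, -1.0]]
contact_force: [-0.2, -0.8, -0.6]
gripper_width: 0.0001
[ 0.23077467 -0.47891987  0.29541328] [0.59428913 0.07114284 0.36893689] [-0.28462005 -0.04847644 -0.95741395]
```

View pics/w1.png

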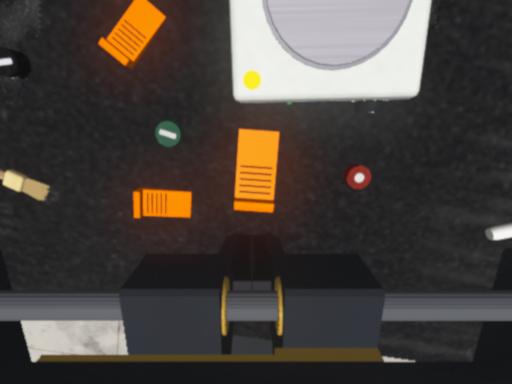

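The wrist view shows the dot at (252,80). The wedge's thin edge runs from (238,129) to (280,131), and its heel top is at row 203–213.

```bash
python3 - <<'E'
from h import *
np.set_printoptions(precision=4,suppress=True)
c=np.load('w1.npy',allow_pickle=True).item();im=cv2.imread('pics/w1.png')[:,:,::-1].copy()
for k in blobs(im,(22,150,150),(35,255,255),80): u=cv2.minAreaRect(k)[0];print('dot',u,ray('w',[u],.062,c))
for k in blobs(im,(3,150,120),(20,255,255),300):
    p=cv2.approxPolyDP(k,4,True)[:,0];print('or',p.tolist())
    m=k[:,0]; 
    if abs(m[:,0].mean()-257)<20:
        L=[];R=[]
        for v in range(134,196,2):
            r=m[m[:,1]==v,0];L.append((r.min(),v));R.append((r.max()+1,v))
        for nm,E in(('L',L),('R',R)):
            E=np.array(E,float); z=.002+.012*(E[:,1]-130)/(203-130)
            P=np.array([ray('w',[e],zz,c)[0] for e,zz in zip(E,z)]);f=np.polyfit(P[:,0],P[:,1],1);print(nm,np.degrees(np.arctan(f[0])),np.polyval(f,[.48,.57]))
        t=[(x,y) for x in range(244,275) for y in [m[m[:,0]==x,1].min()]];print('tip',ray('w',[np.mean(t,0)],.002,c),np.polyfit(*np.array(t).T,1))
        t=[(x,y) for x in range(240,270) for y in [m[m[:,0]==x,1].max()+1]];print('heel rear top',ray('w',[np.mean(t,0)],.03,c))
k=max(blobs(im,(0,0,150),(180,60,255),5000),key=cv2.contourArea)
m=k[:,0];t=np.array([(x,m[m[:,0]==x,1].max()) for x in range(255,400)],float);f=np.polyfit(*t.T,1);
P=ray('w',np.c_[[255,400],np.polyval(f,[255,400])],.062,c);print('front',P,np.degrees(np.arctan2(*(P[0]-P[1])[[0,1]])))
for u,h in(((168,132),.023),((359,177),.017)):print(ray('w',[u],h,c))
E
```

```text
dot (251.5, 79.5) [[0.6225 0.0765 0.062 ]]
or [[133, 191], [134, 218], [141, 213], [190, 217], [190, 191]]
or [[239, 128], [233, 208], [272, 212], [279, 131]]
L 5.675235856474509 [0.0753 0.0843]
R 5.585196052909254 [0.0228 0.0316]
tip [[0.573  0.0586 0.002 ]] [  0.071  111.0065]
heel rear top [[0.475  0.0471 0.03  ]]
or [[147, 0], [133, 0], [107, 37], [98, 41], [124, 65], [135, 61], [165, 18]]
front [[ 0.6041  0.0697  0.062 ]
 [ 0.6324 -0.0727  0.062 ]] -11.226694167235578
[[0.5531 0.1636 0.023 ]]
[[ 0.5384 -0.0737  0.017 ]]
```

```bash
python3 -m crank '[{"offset":[0,-5.1,5],"delta_rot":[0,0,0],"claw":0},{"offset":[0,-10.2,10],"delta_rot":[0,0,0],"claw":0},{"offset":[0,-10.2,14],"delta_rot":[0,0,0],"claw":0},{"offset":[0,-10.2,14.8],"delta_rot":[0,0,0],"claw":0},{"offset":[0,-10.2,14.8],"delta_rot":[0,0,0],"claw":0},{"offset":[0,-10.2,14.8],"delta_rot":[0,0,0],"claw":0}]'
python3 -c "
from h import *
s=readout.read_state();print(s['contact_force'],s['tool_pos'])"
```

```text
time_s: 2.52
tool_pos: [0.6223, 0.076, 0.0783]
tcp_rot: [[0.171, -0.985, 0.003], [-0.985, -0.171, 0.001], [-0.0, -0.003, -1.0]]
contact_force: [-0.4, -0.4, 0.0]
gripper_width: 0.0002
[-0.38633462 -0.38381112  0.02838697] [0.6222655  0.07595587 0.07828303]
```

```bash
python3 -m crank '[{"offset":[0,0,1],"delta_rot":[0,0,0],"claw":0},{"offset":[0,0,1.4],"delta_rot":[0,0,0],"claw":0},{"offset":[0,0,1.7],"delta_rot":[0,0,0],"claw":0},{"offset":[0,0,1.9],"delta_rot":[0,0,0],"claw":0},{"offset":[0,0,1.9],"delta_rot":[0,0,0],"claw":0}]'
python3 -m crank '[{"offset":[0,0,0.1],"delta_rot":[0,0,0],"claw":0},{"offset":[0,0,0.2],"delta_rot":[0,0,0],"claw":0},{"offset":[0,0,0.2],"delta_rot":[0,0,0],"claw":0}]'
```

```text
time_s: 3.15
tool_pos: [0.6219, 0.0764, 0.0595]
tcp_rot: [[0.171, -0.985, 0.002], [-0.985, -0.171, 0.001], [-0.001, -0.002, -1.0]]
contact_force: [-3.4, 1.4, 5.9]
gripper_width: 0.0006
time_s: 3.52
tool_pos: [0.6213, 0.0768, 0.0577]
tcp_rot: [[0.171, -0.985, 0.001], [-0.985, -0.171, 0.001], [-0.001, -0.001, -1.0]]
contact_force: [-5.1, 1.4, 4.8]
gripper_width: 0.0006
```

```bash
python3 -m crank '[{"offset":[-0.1,0.2,0.1],"delta_rot":[0,0,0],"claw":0},{"offset":[-0.15,0.28,0.25],"delta_rot":[0,0,0],"claw":0},{"offset":[-0.18,0.28,0.35],"delta_rot":[0,0,0],"claw":0},{"offset":[-0.18,0.28,0.35],"delta_rot":[0,0,0],"claw":0}]'
```

```text
time_s: 4.03
tool_pos: [0.6189, 0.0778, 0.0554]
tcp_rot: [[0.171, -0.985, 0.003], [-0.985, -0.171, 0.001], [-0.0, -0.003, -1.0]]
contact_force: [-1.2, -0.6, 10.1]
gripper_width: 0.0009
```

The corner gave by about 7 mm, down to z = 55.4 mm, and then went stiff at 10 N. I'll release it along the same path.

```bash
python3 -m crank '[{"offset":[0.1,-0.2,-0.4],"delta_rot":[0,0,0],"claw":0},{"offset":[0.2,-0.35,-0.8],"delta_rot":[0,0,0],"claw":0},{"offset":[0.2,-0.35,-2],"delta_rot":[0,0,0],"claw":0},{"offset":[0.2,4,-4],"delta_rot":[0,0,0],"claw":0},{"offset":[0,9,-4],"delta_rot":[0,0,0],"claw":0},{"offset":[0,15,-4],"delta_rot":[0,0,0],"claw":0},{"offset":[0,15,-4],"delta_rot":[0,0,0],"claw":0},{"offset":[0,15,-4],"delta_rot":[0,0,0],"claw":0}]'
python3 - <<'E'
from h import *
np.set_printoptions(precision=4,suppress=True)
s=readout.read_state();print(s['tool_pos'],s['contact_force'])
c=camera_params('wrist');im=grab_frame('wrist')
for k in blobs(im,(22,150,150),(35,255,255),80): u=cv2.minAreaRect(k)[0];print('dot',u,ray('w',[u],.062,c))
cv2.imwrite('pics/w2.png',im[:,:,::-1])
E
```

```text
time_s: 5.03
tool_pos: [0.4722, 0.052, 0.0956]
tcp_rot: [[0.171, -0.985, 0.006], [-0.985, -0.171, 0.001], [0.0, -0.006, -1.0]]
contact_force: [0.7, 0.7, 0.4]
gripper_width: 0.0004
[0.4722 0.052  0.0956] [0.6905 0.654  0.4461]
dot (256.25665283203125, 198.15045166015625) [[0.492  0.0521 0.062 ]]
dot (119.97843170166016, 194.0391387939453) [[0.4797 0.139  0.062 ]]
dot (260.5558776855469, 130.77352905273438) [[0.5344 0.0569 0.062 ]]
```

```bash
python3 -m crank '[{"offset":[0.2,2.8,0],"delta_rot":[0.3,0,4.2],"claw":0},{"offset":[0.2,2.8,3],"delta_rot":[0.3,0,4.2],"claw":0},{"offset":[0.2,2.8,7],"delta_rot":[0.3,0,4.2],"claw":0},{"offset":[0.2,2.8,8.1],"delta_rot":[0.3,0,4.2],"claw":0},{"offset":[0.2,2.8,8.1],"delta_rot":[0.3,0,4.2],"claw":0},{"offset":[0.2,2.8,8.1],"delta_rot":[0.3,0,4.2],"claw":0}]'
python3 - <<'E'
from h import *
np.set_printoptions(precision=4,suppress=True)
c=camera_params('wrist');im=grab_frame('wrist')
for k in blobs(im,(22,150,150),(35,255,255),80): u=cv2.minAreaRect(k)[0];print('dot',u,ray('w',[u],.062,c))
cv2.imwrite('pics/w3.png',im[:,:,::-1])
im=grab_frame('top')
for k in blobs(im,(22,120,120),(35,255,255),4): print('dot top',ray('top',[cv2.minAreaRect(k)[0]],.062))
E
```

```text
time_s: 5.82
tool_pos: [0.4467, 0.0452, 0.0152]
tcp_rot: [[0.099, -0.995, 0.013], [-0.995, -0.099, 0.001], [0.0, -0.013, -1.0]]
contact_force: [0.5, -0.7, -0.4]
gripper_width: 0.0006
dot (248.5, 193.5) [[0.4913 0.0504 0.062 ]]
dot (53.354976654052734, 202.16937255859375) [[0.4811 0.12   0.062 ]]
dot (249.0, 87.0) [[0.5267 0.0537 0.062 ]]
dot top [[ 0.5517 -0.5481  0.062 ]]
dot top [[0.622 0.076 0.062]]
```

View pics/w3.png

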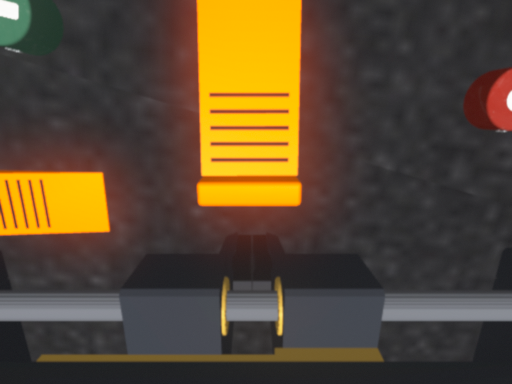

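The fingers are squarely behind the heel: finger centre is at column 252, heel centre at 249, heel row 190. I'll push in free travel, steering to 11°.

```bash
python3 -m crank '[{"offset":[0,-1.2,0.05],"delta_rot":[0.4,0,0],"claw":0},{"offset":[0,-2.0,0.05],"delta_rot":[0.4,0,0],"claw":0},{"offset":[-0.05,-2.8,0.05],"delta_rot":[0.4,0,-1],"claw":0},{"offset":[-0.1,-3.6,0.05],"delta_rot":[0.4,0,-2],"claw":0},{"offset":[-0.2,-4.4,0.05],"delta_rot":[0.4,0,-3.2],"claw":0},{"offset":[-0.28,-5.2,0.05],"delta_rot":[0.4,0,-4.4],"claw":0},{"offset":[-0.35,-6,0.05],"delta_rot":[0.4,0,-5.3],"claw":0},{"offset":[-0.35,-6,0.05],"delta_rot":[0.4,0,-5.3],"claw":0}]'
python3 - <<'E'
from h import *
np.set_printoptions(precision=4,suppress=True)
s=readout.read_state();print(s['tool_pos'],s['contact_force'])
c=camera_params('wrist');im=grab_frame('wrist');cv2.imwrite('pics/w4.png',im[:,:,::-1])
im=grab_frame('top');cv2.imwrite('pics/t4.png',cv2.resize(im[130:270,140:310],None,fx=4,fy=4)[:,:,::-1])
E
```

```text
time_s: 6.92
tool_pos: [0.5065, 0.0547, 0.0155]
tcp_rot: [[0.191, -0.981, 0.021], [-0.982, -0.191, 0.002], [0.002, -0.021, -1.0]]
contact_force: [-0.0, 0.8, -0.6]
gripper_width: 0.0006
[0.5065 0.0547 0.0155] [-0.0439  0.8178 -0.5681]
```

View pics/w4.png

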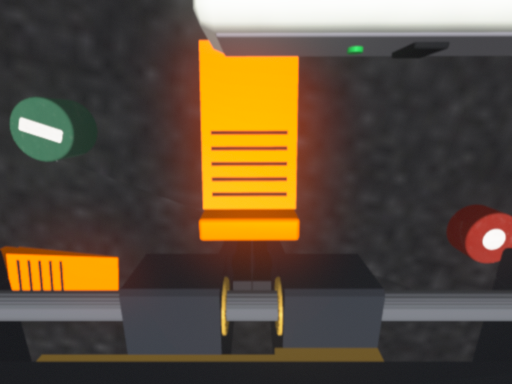

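The wedge sits square on the fingers, with its tip's left corner at (200,40). It has just gone under the stirrer's front, whose lower left corner is at (222,52). I'll check its lateral position against the foot.

```bash
python3 - <<'E'
from h import *
np.set_printoptions(precision=4,suppress=True)
c=camera_params('wrist')
th=np.radians(11.1);d=np.array([np.cos(th),np.sin(th)]);n=np.array([-d[1],d[0]]);F=np.array([.6225,.0765])
for nm,u,z in(('tipL',(200,40),.002),('L190',(202,190),.012),('R190',(297,190),.012),('heeltopL',(200,240),.03),('heeltopR',(299,240),.03),('boxcorner bottom',(222,52),.014)):
    p=ray('wrist',[u],z,c)[0,:2];print(nm,p,'rel foot fwd,left mm',(p-F)@d*1e3,(p-F)@n*1e3)
E
```

```text
tipL [0.6066 0.1001] rel foot fwd,left mm -11.042629854102584 26.241130305180548
L190 [0.5331 0.0867] rel foot fwd,left mm -85.71290265561748 27.241338798182053
R190 [0.5428 0.0368] rel foot fwd,left mm -85.86208234415926 -23.622615633812476
heeltopL [0.5128 0.0818] rel foot fwd,left mm -106.67998137543319 26.30935372993156
heeltopR [0.522  0.0337] rel foot fwd,left mm -106.83860650651387 -22.698916936201368
boxcorner bottom [0.6012 0.0869] rel foot fwd,left mm -18.86023158706626 14.333269315850469
```

```bash
python3 -m crank '[{"offset":[0,-0.7,0],"delta_rot":[0,0,0],"claw":0},{"offset":[0,-1.3,0],"delta_rot":[0,0,0],"claw":0},{"offset":[0,-1.9,0],"delta_rot":[0,0,0],"claw":0},{"offset":[0,-2.5,0],"delta_rot":[0,0,0],"claw":0},{"offset":[0,-3,0],"delta_rot":[0,0,0],"claw":0},{"offset":[0,-3.3,0],"delta_rot":[0,0,0],"claw":0},{"offset":[0,-3.5,0],"delta_rot":[0,0,0],"claw":0},{"offset":[0,-3.7,0],"delta_rot":[0,0,0],"claw":0}]'
```

```text
time_s: 8.02
tool_pos: [0.5421, 0.0618, 0.0162]
tcp_rot: [[0.19, -0.982, 0.02], [-0.982, -0.19, 0.002], [0.002, -0.02, -1.0]]
contact_force: [-0.6, 0.4, -0.5]
gripper_width: 0.0007
```

```bash
python3 -m crank '[{"offset":[0,-0.25,0.05],"delta_rot":[0,0,0],"claw":0},{"offset":[0,-0.45,0.05],"delta_rot":[0,0,0],"claw":0},{"offset":[0,-0.6,0.05],"delta_rot":[0,0,0],"claw":0},{"offset":[0,-0.7,0.05],"delta_rot":[0,0,0],"claw":0}]';python3 -m crank '[{"offset":[0,-0.15,0.03],"delta_rot":[0,0,0],"claw":0},{"offset":[0,-0.25,0.03],"delta_rot":[0,0,0],"claw":0}]'
```

```text
time_s: 8.52
tool_pos: [0.5485, 0.0631, 0.0157]
tcp_rot: [[0.19, -0.982, 0.018], [-0.982, -0.19, 0.002], [0.001, -0.018, -1.0]]
contact_force: [-4.0, -1.2, 2.1]
gripper_width: 0.0001
time_s: 8.78
tool_pos: [0.5499, 0.0635, 0.0155]
tcp_rot: [[0.191, -0.982, 0.016], [-0.982, -0.191, 0.002], [0.001, -0.016, -1.0]]
contact_force: [-7.2, -2.7, 5.8]
gripper_width: 0.0007
```

```bash
python3 -m crank '[{"offset":[0,-0.02,0],"delta_rot":[0,0,0],"claw":0},{"offset":[0,-0.02,0],"delta_rot":[0,0,0],"claw":0}]';python3 -m crank '[{"offset":[0,0.3,0],"delta_rot":[0,0,0],"claw":0},{"offset":[0,1.5,0],"delta_rot":[0,0,0],"claw":0},{"offset":[0,4,0],"delta_rot":[0,0,0],"claw":0},{"offset":[0,4,-4],"delta_rot":[0,0,0],"claw":0},{"offset":[0,4,-10],"delta_rot":[0,0,0],"claw":0},{"offset":[0,4,-16],"delta_rot":[0,0,0],"claw":0},{"offset":[0,4,-18],"delta_rot":[0.8,0,0],"claw":0},{"offset":[0,4,-18],"delta_rot":[0.8,0,0],"claw":0}]'
python3 - <<'E'
from h import *
np.set_printoptions(precision=4,suppress=True)
s=readout.read_state();print(s['tool_pos'],s['contact_force'])
c=camera_params('wrist');im=grab_frame('wrist');cv2.imwrite('pics/w5.png',im[:,:,::-1]);np.save('w5.npy',c,allow_pickle=True)
for k in blobs(im,(22,150,150),(35,255,255),80): u=cv2.minAreaRect(k)[0];print('dot',u,ray('w',[u],.062,c))
k=max(blobs(im,(0,0,150),(180,60,255),5000),key=cv2.contourArea)
m=k[:,0];x0,x1=m[:,0].min()+25,m[:,0].max()-25
t=np.array([(x,m[m[:,0]==x,1].max()) for x in range(x0,x1)],float);f=np.polyfit(*t.T,1)
P=ray('w',np.c_[[x0,x1],np.polyval(f,[x0,x1])],.062,c);print(P,np.degrees(np.arctan2(*(P[0]-P[1])[[0,1]])))
E
```

```text
time_s: 9.02
tool_pos: [0.5499, 0.0635, 0.0155]
tcp_rot: [[0.191, -0.982, 0.015], [-0.982, -0.191, 0.002], [0.001, -0.015, -1.0]]
contact_force: [-3.7, -0.5, 3.7]
gripper_width: 0.0003
time_s: 10.02
tool_pos: [0.5077, 0.0555, 0.1952]
tcp_rot: [[0.19, -0.981, 0.031], [-0.982, -0.19, 0.004], [0.002, -0.031, -1.0]]
contact_force: [-1.0, 0.3, -0.3]
gripper_width: 0.0001
[0.5077 0.0555 0.1952] [-0.955   0.2724 -0.3447]
dot (252.5, 65.5) [[0.6221 0.0764 0.062 ]]
[[ 0.6035  0.0695  0.062 ]
 [ 0.6332 -0.0791  0.062 ]] -11.291499964625677
```

View pics/w5.png

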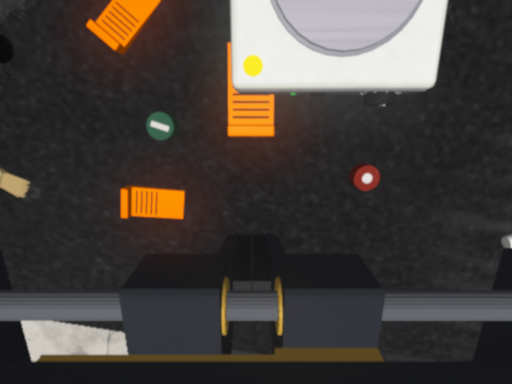

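The stirrer hasn't moved: the dot is at (252,65), which gives (0.622, 0.076), and its yaw is still 11.3°. The wedge is under the dotted corner, and both bystanders are in place. Now the proof press.

```bash
python3 -m crank '[{"offset":[0.1,-5,4],"delta_rot":[-1,0,0],"claw":0},{"offset":[0.1,-9,8],"delta_rot":[-1.8,0,0],"claw":0},{"offset":[0.1,-11.2,12],"delta_rot":[-1.8,0,0],"claw":0},{"offset":[0.1,-11.2,12.6],"delta_rot":[-1.8,0,0],"claw":0},{"offset":[0.1,-11.2,12.6],"delta_rot":[-1.8,0,0],"claw":0},{"offset":[0.1,-11.2,12.6],"delta_rot":[-1.8,0,0],"claw":0}]'
```

```text
time_s: 10.82
tool_pos: [0.6206, 0.0763, 0.0725]
tcp_rot: [[0.19, -0.982, -0.002], [-0.982, -0.19, -0.001], [0.001, 0.002, -1.0]]
contact_force: [0.6, -0.1, 0.5]
gripper_width: 0.0003
```

```bash
python3 -m crank '[{"offset":[0,-0.15,0.6],"delta_rot":[0,0,0],"claw":0},{"offset":[0,-0.15,0.9],"delta_rot":[0,0,0],"claw":0},{"offset":[0,-0.15,1.0],"delta_rot":[0,0,0],"claw":0},{"offset":[0,-0.15,1.1],"delta_rot":[0,0,0],"claw":0},{"offset":[0,-0.15,1.1],"delta_rot":[0,0,0],"claw":0}]'
```

```text
time_s: 11.45
tool_pos: [0.622, 0.0766, 0.0619]
tcp_rot: [[0.19, -0.982, -0.001], [-0.982, -0.19, -0.001], [0.001, 0.002, -1.0]]
contact_force: [-2.4, 0.1, 4.8]
gripper_width: 0.0
```

```bash
python3 -m crank '[{"offset":[0,0,0.05],"delta_rot":[0,0,0],"claw":0},{"offset":[0,0,0.1],"delta_rot":[0,0,0],"claw":0}]'
```

```text
time_s: 11.7
tool_pos: [0.622, 0.0766, 0.0618]
tcp_rot: [[0.19, -0.982, -0.001], [-0.982, -0.19, -0.002], [0.001, 0.001, -1.0]]
contact_force: [-5.0, 0.4, 11.2]
gripper_width: 0.0006
```

At z = 61.8 mm it holds 11 N without giving. I'll hold firmly for about a second, then back off.

```bash
python3 -m crank '[{"offset":[0,0.05,0.05],"delta_rot":[0,0,0],"claw":0},{"offset":[0,0.06,0.05],"delta_rot":[0,0,0],"claw":0},{"offset":[0,0.06,0.05],"delta_rot":[0,0,0],"claw":0},{"offset":[0,0.06,0.05],"delta_rot":[0,0,0],"claw":0},{"offset":[0,0.06,0.05],"delta_rot":[0,0,0],"claw":0},{"offset":[0,0.06,0.05],"delta_rot":[0,0,0],"claw":0}]'
```

```text
time_s: 12.45
tool_pos: [0.6219, 0.0766, 0.0618]
tcp_rot: [[0.19, -0.982, 0.001], [-0.982, -0.19, -0.001], [0.002, -0.0, -1.0]]
contact_force: [-0.3, 0.1, 5.4]
gripper_width: -0.0001
```

```bash
python3 -m crank '[{"offset":[0,0,0.1],"delta_rot":[0,0,0],"claw":0},{"offset":[0,0.02,0.15],"delta_rot":[0,0,0],"claw":0},{"offset":[0,0.02,0.15],"delta_rot":[0,0,0],"claw":0},{"offset":[0,0.02,0.15],"delta_rot":[0,0,0],"claw":0},{"offset":[0,0.02,0.15],"delta_rot":[0,0,0],"claw":0},{"offset":[0,0.02,0.15],"delta_rot":[0,0,0],"claw":0}]'; python3 -m crank '[{"offset":[0,0,-0.3],"delta_rot":[0,0,0],"claw":0},{"offset":[0,0,-2],"delta_rot":[0,0,0],"claw":0},{"offset":[0,5,-8],"delta_rot":[0,0,0],"claw":0},{"offset":[0,11,-14],"delta_rot":[0,0,0],"claw":0},{"offset":[0,13,-15],"delta_rot":[0,0,0],"claw":0},{"offset":[0,13,-15],"delta_rot":[0,0,0],"claw":0},{"offset":[0,13,-15],"delta_rot":[0,0,0],"claw":0}]'
python3 - <<'E'
from h import *
np.set_printoptions(precision=4,suppress=True)
c=camera_params('wrist');im=grab_frame('wrist');cv2.imwrite('pics/w6.png',im[:,:,::-1])
for k in blobs(im,(22,150,150),(35,255,255),80): u=cv2.minAreaRect(k)[0];print('dot',u,ray('w',[u],.062,c))
k=max(blobs(im,(0,0,150),(180,60,255),5000),key=cv2.contourArea)
m=k[:,0];x0,x1=m[:,0].min()+25,m[:,0].max()-25
t=np.array([(x,m[m[:,0]==x,1].max()) for x in range(x0,x1)],float);f=np.polyfit(*t.T,1)
P=ray('w',np.c_[[x0,x1],np.polyval(f,[x0,x1])],.062,c);print(P,np.degrees(np.arctan2(*(P[0]-P[1])[[0,1]])))
E
```

```text
time_s: 13.2
tool_pos: [0.622, 0.0767, 0.0617]
tcp_rot: [[0.191, -0.982, 0.002], [-0.982, -0.191, -0.002], [0.002, -0.002, -1.0]]
contact_force: [-3.7, -0.9, 13.2]
gripper_width: 0.0002
time_s: 14.08
tool_pos: [0.4945, 0.0521, 0.2115]
tcp_rot: [[0.19, -0.982, 0.002], [-0.982, -0.19, -0.002], [0.002, -0.002, -1.0]]
contact_force: [0.3, 0.5, -0.2]
gripper_width: 0.0003
dot (251.5, 46.5) [[0.6225 0.0764 0.062 ]]
[[ 0.6035  0.0693  0.062 ]
 [ 0.6329 -0.0763  0.062 ]] -11.438580070735217
```

View pics/w6.png

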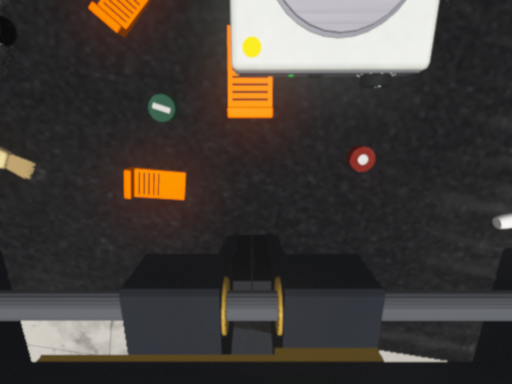

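The final view shows the dot at (251,46), still at the same world position. The wedge is under the corner with its heel at row 113, and the hand is clear. I'm handing the job in.

```bash
python3 -c "
from station import arm
print(arm.sign_off())"
```

```text
the job is handed in; nothing more can be done
None
```

The stirrer no longer rocks, and I handed the job in at about 14 s with the hand clear, at z about 0.21 m.

- **First press:** the dotted corner sank from about 62 mm to 55.4 mm, going stiff at about 10 N. I then let it go.
- **Wedging:** I pushed the large wedge along the worktop with closed fingertips behind its heel, turning it from 5.6° to about 11°. The push rose from under 1 N to a peak of about 7.7 N, settling to about 4 N. I estimate the thin edge ended about 33 mm past the foot, centred on it to about 2 mm.
- **Proof press:** pressed for about 1.5 s at roughly 5 to 13 N, the corner stayed at 61.7–61.9 mm.
- **Final check:** the wrist camera put the dot at (0.6225, 0.0764) m, the same as before within measurement. Stirrer yaw read 11.4° against 11.2° at first, about the measurement noise. The red and green specimens and the two smaller wedges looked undisturbed.

During both presses a few N of sideways friction showed at the fingertips, up to 5 N, but no shift of the stirrer was measurable. I judged that the stirrer stands level from the contact height at the dot, and did not measure its tilt directly. I did not check the clay block, marker and black specimen in the last picture; the arm never went low near them.

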